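# Refit the roller hanger on the cabinet's sliding door

## Robot

A 7-joint arm with a two-finger parallel gripper is mounted at the origin on the work surface. World frame = base frame: x ahead of the robot, y to its left, z up, the work surface at z = 0. Lengths are in m, angles in rad, forces in N, time in s.
With the tool pointing down it reaches from about 0.425 to 0.925 m from the base axis. Payload 6.8 kg.
Tool frame: the origin (TCP) lies on the front face of the gripper's body, between the roots of the fingers; the fingertips stand 73 mm ahead of it and the grasp point (between the pads) lies 54 mm ahead of it; z points along the fingers, y is the line along which they close (so a half turn about z gives the same grasp; the last joint's range is limited). The gripper opens to 85 mm and grips with 20 to 120 N. Pads are 22 mm wide; open, the fingers measure 114 mm over their backs; the gripper's body (76 mm by 85 mm) begins 54 mm behind the grasp point. The pads swing forward as they close: fully open they stand 13 mm farther back than shut.
Start: joints at [1.183, 0.477, 0.022, 1.555, -0.011, 1.109, -0.083], TCP at [0.186, -0.649, 0.304] pointing down, gripper open.
Joint ranges: [-2.96, 2.96], [-0.34, 2.1], [-1.41, 1.46], [0.24, 2.44], [-1.37, 4.51], [0.17, 1.92], [-2.96, 2.96]. Speed limits (rad/s): [2.39, 2.39, 3.14, 3.14, 3.14, 3.14, 3.14].

## Interface

Orientations are given as a unit quaternion [w, x, y, z].
In Python, from station import bot, optics gives the robot as it stands.
- The arm moves only by the tool drive_tool, never from a script. Its argument "deltas" is a list of rows, each an object with "gripper": the closure in counts, from 0 (fully open) to 255 (shut); "offset": the shift along the tool's x, y, z in units of 1000 mm (1.0 is 1000 mm), a list of three; "angular": the turn, a rotation vector about the tool's x, y, z in units of 45 degrees (1.0 is 45 degrees), a list of three. In form: [{"gripper": gripper, "offset": [dx, dy, dz], "angular": [rx, ry, rz]}, ...]. A call has 1 to 5 rows; each row is the pose to reach, as a shift and turn from the pose commanded when the call began, along the tool's axes at that moment; what a row does not reach only later rows make up. A row lasts 1/10 s, in which the tool goes at most 50 mm and 8.59 degrees, less where a joint would pass 70% of its speed; a pose out of reach is approached as far as the arm can. A call with a number of a shift or a turn outside -1 to 1 is refused whole. A call with a gripper value outside its range is refused whole. The fingers move at their own pace and stop on an object; "grip_force" is the grip in N (left out, the last holds). Time passes only in rows, so rows that repeat a pose let the fingers close. It gives the time, the measured TCP pose, the force, the opening and the grip force at its end, in the units of the state.
- bot.get_obs(): the state, without advancing time (a new reading comes with each control period).
- optics.read_camera(name): name is "scene" or "top"; returns the picture (384x512x3 uint8, blue, green, red); there is no depth.
- optics.camera_model(name): a dict with "fx", "fy", "cx", "cy" (pixels), "cam_to_world" (4x4, takes a point from camera to world coordinates). Camera axes: x right, y up, looking along -z (the intrinsics and any distortion apply to the point x, -y, -z); pixel columns grow to the right and rows downward; lengths in m; the calibration is good to about 2 mm. A picture is of the moment at which its call begins. camera_model takes no time and is no camera call.
- bot.hand_in(): hands the job in; it is judged then, once.
The state is a dict: "t": time; "q": joint angles; "joint_vel": joint speeds; "joint_torque": joint torques, N m; "eef_pos": TCP position; "tool_rot": TCP orientation; "contact_force": force on the tool from outside, world axes, zero at the start; "torque": the same for the moment, N m; "gripper_width": opening from 0.0 (shut) to 1.0 (fully open); "grasp_force": force on a finger pad.
Only numpy, scipy, OpenCV 4.12 (cv2) and the standard library are available. Lean on these libraries where they do the work, as an engineer would, in place of code of your own. Each camera call takes 0.05 s, during which the arm holds its last target. There are 200 camera calls.

## Task

The cabinet's sliding door lies on the drainer with one of its two roller hangers still fitted near one end of its top edge. Put the loose hanger on at the other end the same way: lay it on the door, wheel out beyond the top edge with the shoulder hooked over that edge, and slide it along until its hole finds the locating pin and the plate drops flat on the door. Do not force it, let go of it fully home, and leave the pot of screws and the screwdriver where they are.

Things in the scene. Friction and masses are not known exactly. Their poses are not given: they have to be found in the camera images.
- hanger_grip (a point): Loose steel roller hanger (about 260 g): its upright adjuster housing, 18 x 26 x 35 mm (x, y, z), the part to hold. Point in its middle, 15 mm below its top, 20 mm above the plate it stands on, 16 mm to the -x side of the hole. Axes: x from wheel to hole, y along the shoulder, z up off the plate. Seated: axes parallel to door_edge's, point 11 mm along x and 24 mm along z from door_edge.
- hanger_hole (a point): Centre of the hanger's 11 mm locating hole, at the underside of its 4 mm thick plate; axes as hanger_grip. The plate reaches 22 mm to +x, 32 mm to -x and 45 mm each way along y from here. Lying on the bare board the hanger rests on its shoulder and the plate's far (+x) edge, so it leans about 10 degrees, wheel side up.
- hanger_wheel (a point): Centre of the hanger's white nylon wheel (28 mm across, 7 mm thick), under a tongue 14 mm wide that reaches 60 mm to the -x side of the hole. Between wheel and plate the shoulder, 4 mm thick and 90 mm long, hangs 9 mm below the plate's underside; its inner face is 28 mm from the hole's centre. The wheel comes 8 mm below the plate's underside.
- door_edge (a point): Middle of the sliding door's top edge, level with its upper face. The door, 400 x 360 x 18 mm, lies inner face up on rubber strips, face 30 mm above the board; it cannot shift. Axes: x from the top edge into the door, y along the edge (180 mm each way), z up. A hanger belongs near each end of this edge.
- place_a (a point): Nominal pin place on the door's face near the +y end of the top edge: 27 mm in from the edge, 115 mm along +y from door_edge, axes as door_edge. A fixed steel locating pin, 8 mm thick, 6 mm high, head tapered to 6.5 mm, stands at the end without a hanger, up to 20 mm either way along y from this point (exact place not given). Seated, the hole has 1.5 mm play all round, the shoulder 1 mm.
- place_b (a point): The same nominal place near the -y end of the top edge (115 mm along -y from door_edge). Only one of place_a and place_b has a bare pin; the fitted hanger covers the other.
- fitted_grip (a point): The hanger still fitted, same shape and same point on it as hanger_grip, screwed down near place_a or place_b. It shows which end is taken and how the other must sit.
- pot: Small open steel pot of screws, 72 mm across, 45 mm high, origin at the centre of its underside. Leave it.
- driver: Screwdriver with a wooden handle, 190 mm long and 26 mm thick, lying on the door's face well in from the top edge, origin under its middle. Leave it.

How it is judged:
At the end, for the whole second after the job is handed in: The loose hanger sits by the free end of the top edge, 92 to 138 mm from its middle, wheel outwards, flat on the door (2 mm, 3 degrees: only with the pin in its hole), along x within 5 mm of its seat, square to the edge within 9 degrees, let go (z of hanger_grip in the frame of door_edge between 0.0215 and 0.026 m and x of hanger_grip in the frame of door_edge between 0.006 and 0.016 m and (y of hanger_grip in the frame of door_edge between 0.092 and 0.138 m or y of hanger_grip in the frame of door_edge between -0.138 and -0.092 m) and angle between hanger_grip's own z axis and vertical below 0.05 rad and angle between the x axis of hanger_grip and the x axis of door_edge, either way round below 0.15 rad); the robot touches nothing.
It fails at once if the hanger is forced against the door or its pin with more than 60 N (contact force between hanger and door above 60 N or contact force between hanger and pin above 60 N).
It fails at once if the pot of screws or the screwdriver is shifted by more than 40 mm (distance of any of pot, driver from where it was at the start of the episode above 0.04 m).
It also fails if it takes over 54 s, if anything falls off the work surface, if the arm or the gripper's body presses on something with over 40 N, if the wrist force passes 120 N, or if a joint passes its speed limit or range.

## Working session

There is one attempt and no reset: what is moved stays moved. The work goes in short steps, Python scripts to look and compute and a tool call to move; the robot and the scene stay as the last step left them, time stands still between calls to the robot, and variables do not carry over. Pictures are saved under pics/ and viewed, at most 10 in all, crops included, and the job is handed in when it is done.

Besides the shell and the picture viewer there is one more tool, called after "Call:" by a JSON object that holds its "fn" and its "kwargs", one argument or row to a line. drive_tool: Moves the arm, as the interface text tells. Its arguments: {"type":"object","properties":{"deltas":{"type":"array"},"grip_force":{"type":"number"}},"required":["deltas"]}

```bash
mkdir -p pics; ls
python3 - <<'E'
from station import bot, optics
import cv2
for n in ("scene","top"):
    cv2.imwrite(f"pics/{n}0.png",cv2.resize(optics.read_camera(n),(800,600),interpolation=cv2.INTER_CUBIC))
    print(n,optics.camera_model(n))
print(bot.get_obs())
E
```

```text
pics
scene {'fx': 368.797028371114, 'fy': 368.797028371114, 'cx': 252.85211657245796, 'cy': 188.2464560652113, 'cam_to_world': array([[ 0.76319708, -0.42051281,  0.49061104,  1.12750147],
       [ 0.64609562,  0.50780946, -0.56981577, -0.58716132],
       [-0.00952209,  0.75186337,  0.65925018,  0.73285942],
       [ 0.        ,  0.        ,  0.        ,  1.        ]])}
top {'fx': 372.45033986332277, 'fy': 372.45033986332277, 'cx': 254.30602606517067, 'cy': 191.61893921359953, 'cam_to_world': array([[-0.01125269,  0.98636029, -0.1642156 ,  0.44140052],
       [-0.99990583, -0.01238974, -0.00590154, -0.0229891 ],
       [-0.00785563,  0.16413373,  0.98640682,  1.03856818],
       [ 0.        ,  0.        ,  0.        ,  1.        ]])}
{'t': 0.1, 'q': array([ 1.18290683,  0.47771098,  0.02235185,  1.55632007, -0.01147099,
        1.10930299, -0.08310656]), 'joint_vel': array([-4.83844486e-04, -2.17273039e-03,  6.69206922e-05, -2.06017164e-03,
        2.08263890e-04,  1.80432683e-04,  7.19271396e-04]), 'joint_torque': array([ 4.55069370e-03, -5.97766435e+01,  1.61404364e+00, -2.81956905e+01,
        1.29159138e-02,  5.08421494e-03, -5.73799738e-06]), 'eef_pos': array([ 0.18628023, -0.64837005,  0.30304109]), 'tool_rot': array([-7.85126154e-04,  9.90229061e-01,  1.39448044e-01, -1.84633523e-04]), 'contact_force': array([0.19205969, 0.53499412, 0.37451035]), 'torque': array([ 0.00918138, -0.00523263,  0.04239964]), 'grasp_force': 0.0, 'gripper_width': 0.9999319999151132}
```

View pics/scene0.png

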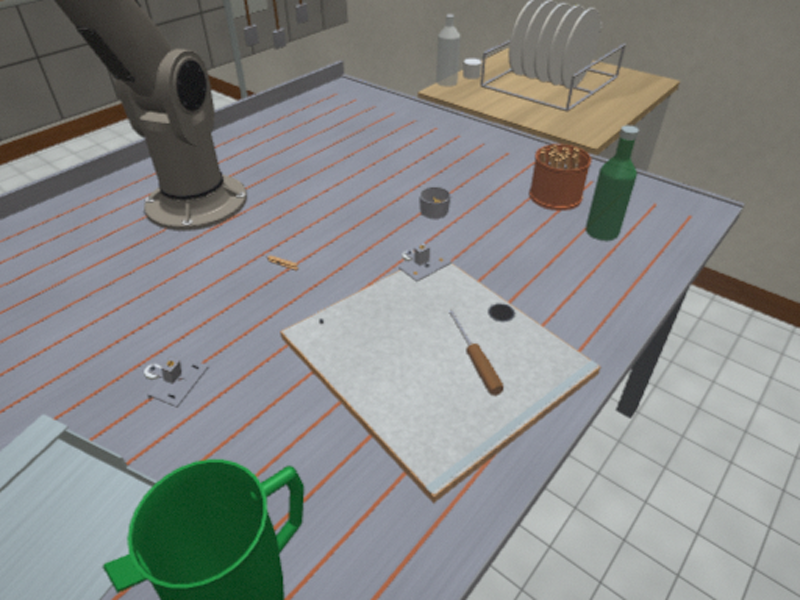

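View pics/top0.png

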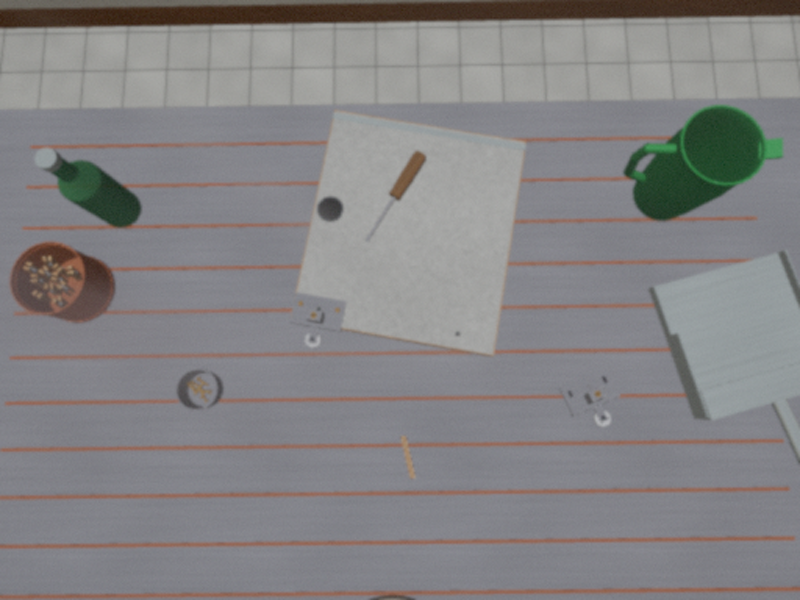

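The top view shows the loose hanger near (590,398) with its wheel at (603,419). The bare pin is at (458,334), by the -y end of the door edge, and the fitted hanger is at (316,316), the +y end. I'll zoom in on these.

```bash
cat > h.py <<'E'
import numpy as np, cv2
from station import bot, optics
def ray(n,u,v,z):
    m=optics.camera_model(n); T=m["cam_to_world"]
    d=T[:3,:3]@np.array([(u-m["cx"])/m["fx"],-(v-m["cy"])/m["fy"],-1]); o=T[:3,3]
    return o+d*(z-o[2])/d[2]
def proj(n,p):
    m=optics.camera_model(n); T=m["cam_to_world"]
    c=T[:3,:3].T@(np.asarray(p)-T[:3,3]); return m["cx"]+m["fx"]*c[0]/-c[2], m["cy"]-m["fy"]*c[1]/-c[2]
def crop(img,u,v,w,h,s):
    return cv2.resize(img[v:v+h,u:u+w],None,fx=s,fy=s,interpolation=cv2.INTER_CUBIC)
E
python3 - <<'E'
from h import *
t=optics.read_camera("top");s=optics.read_camera("scene")
cv2.imwrite("t.png",t);cv2.imwrite("s.png",s)
a=crop(t,350,235,50,37,8); b=crop(t,270,200,50,37,8)
c=crop(s,85,222,50,37,8); d=crop(t,180,185,50,37,8)
cv2.imwrite("pics/z1.png",np.vstack([np.hstack([a,b]),np.hstack([c,d])]))
E
```

```text
(no output)
```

View pics/z1.png

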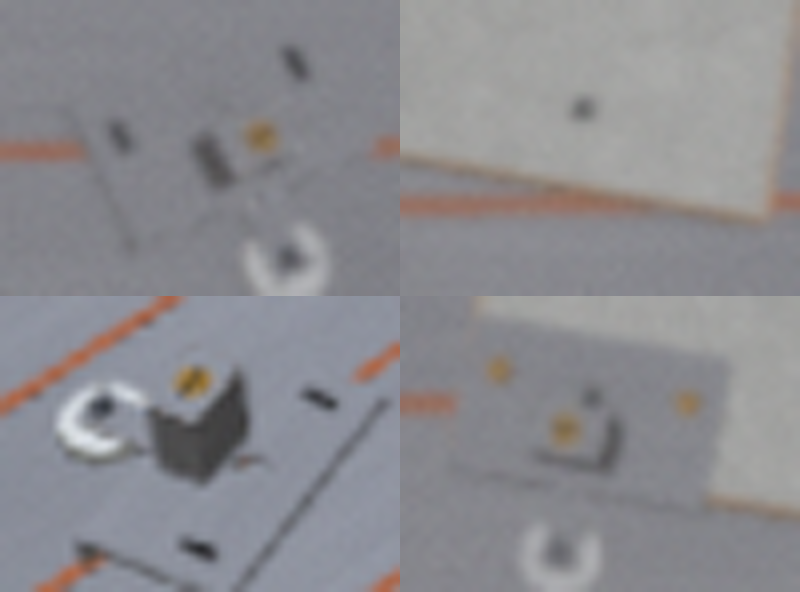

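```bash
cat > m.py <<'E'
from h import *
from scipy.optimize import least_squares as LS
def tri(a,b): return LS(lambda p:np.r_[np.subtract(proj("top",p),a),np.subtract(proj("scene",p),b)],[.5,-.2,.03])
r=tri((382.75,252.0),(109.1,232.6)); print("screw",r.x,r.cost)
for n,u,v,z in [("slot1",386.75,242.9,.005),("slot2",365,252.1,.009),("wheel",386,267.25,.02),("cornerL",366.5,265.9,.012),("cornerF",358.75,248.5,.005),
 ("pin",292.9,213.5,.036),("e1",270,219.4,.03),("e2",315,226.5,.03),
 ("fs1",180+12.5,185+9.5,.035),("fs2",180+36,185+13.5,.035),("fwheel",180+20,185+32.5,.045),("fscrew",180+20.6,185+16.75,.069)]:
    print(n,ray("top",u,v,z).round(4))
s=cv2.imread("s.png")
# pin, edges in scene (800x600 view coords/1.5625)
for n,u,v in [("pin",321,321),("cornL",283,334)]: print("scene",n,ray("scene",u/1.5625,v/1.5625,.034).round(4))
E
python3 m.py
```

```text
screw [ 0.4432343  -0.35104934  0.04275642] 1.030600921253379
slot1 [ 0.4663 -0.3784  0.005 ]
slot2 [ 0.4421 -0.3163  0.009 ]
wheel [ 0.4015 -0.3668  0.02  ]
cornerL [ 0.4053 -0.3173  0.012 ]
cornerF [ 0.452  -0.3009  0.005 ]
pin [ 0.5471 -0.1205  0.036 ]
e1 [ 0.5324 -0.0586  0.03  ]
e2 [ 0.5118 -0.1797  0.03  ]
fs1 [0.6026 0.1519 0.035 ]
fs2 [0.5908 0.0876 0.035 ]
fwheel [0.5384 0.1291 0.045 ]
fscrew [0.5776 0.1244 0.069 ]
scene pin [ 0.5536 -0.1202  0.034 ]
scene cornL [ 0.5266 -0.1842  0.034 ]
```

```bash
cat >> h.py <<'E'
from scipy.spatial.transform import Rotation as R
def tool(yaw,pitch=0):   # tool axes: x=hanger x, z=-hanger z; pitch deg = wheel-side-up lean
    return R.from_euler("ZY",[yaw,pitch],degrees=True)*R.from_euler("x",180,degrees=True)
def delta(grip,yaw,pitch=0):
    "drive_tool numbers bringing the grasp point to grip"
    o=bot.get_obs(); q=o["tool_rot"]; A=R.from_quat(q[[1,2,3,0]]); B=tool(yaw,pitch)
    t=np.asarray(grip)-0.054*B.apply([0,0,1])
    print("offset",A.inv().apply(t-o["eef_pos"]).round(4),"angular",((A.inv()*B).as_rotvec()/np.radians(45)).round(4))
def hang(): return tool(20.5,10)
E
python3 - <<'E'
from h import *
hz=-hang().apply([0,0,1]); top=np.array([.4432,-.3510,.0445]); g=top-.012*hz
print(g); delta(g+.09*hz,20.5,10); delta(g,20.5,10)
E
```

```text
[ 0.44124818 -0.35172975  0.03268231]
offset [ 0.3519 -0.2166  0.129 ] angular [-0.01   -0.2221 -0.0989]
offset [ 0.3363 -0.2153  0.2177] angular [-0.01   -0.2221 -0.0989]
```

Call:
{"fn": "drive_tool", "kwargs": {
  "deltas": [
    {"gripper": 0, "offset": [0.352, -0.217, 0.129], "angular": [-0.01, -0.222, -0.099]},
    {"gripper": 0, "offset": [0.352, -0.217, 0.129], "angular": [-0.01, -0.222, -0.099]},
    {"gripper": 0, "offset": [0.352, -0.217, 0.129], "angular": [-0.01, -0.222, -0.099]},
    {"gripper": 0, "offset": [0.352, -0.217, 0.129], "angular": [-0.01, -0.222, -0.099]},
    {"gripper": 0, "offset": [0.352, -0.217, 0.129], "angular": [-0.01, -0.222, -0.099]}
  ],
  "grip_force": 50
}}

```text
t: 0.7
eef_pos: [0.3482, -0.4706, 0.2289]
tool_rot: [0.016, 0.98, 0.177, -0.086]
contact_force: [1.0, -0.6, -0.4]
gripper_width: 0.997
grasp_force: 0.0
```

Run:
```python
from h import *
hz=-hang().apply([0,0,1]); top=np.array([.4432,-.3510,.0445]); g=top-.012*hz
delta(g+.09*hz,20.5,10)
```

```text
offset [ 0.1609 -0.0788  0.0268] angular [ 0.0016 -0.0002 -0.    ]
```

Call:
{"fn": "drive_tool", "kwargs": {
  "deltas": [
    {"gripper": 0, "offset": [0.16, -0.079, 0.026], "angular": [0, 0, 0]},
    {"gripper": 0, "offset": [0.16, -0.079, 0.026], "angular": [0, 0, 0]},
    {"gripper": 0, "offset": [0.16, -0.079, 0.026], "angular": [0, 0, 0]},
    {"gripper": 0, "offset": [0.16, -0.079, 0.026], "angular": [0, 0, 0]},
    {"gripper": 0, "offset": [0.16, -0.079, 0.026], "angular": [0, 0, 0]}
  ]
}}

```text
t: 1.2
eef_pos: [0.4663, -0.3393, 0.1744]
tool_rot: [0.014, 0.98, 0.182, -0.085]
contact_force: [0.3, -0.2, -0.1]
gripper_width: 1.002
grasp_force: 0.0
```

Run:
```python
from h import *
hz=-hang().apply([0,0,1]); top=np.array([.4432,-.3510,.0445]); g=top-.012*hz
delta(g+.09*hz,20.5,10);delta(g,20.5,10)
a=optics.read_camera("scene");delta(g,20.5,10)
cv2.imwrite("pics/s2.png",crop(a,60,160,130,97,6))
```

```text
offset [-0.0029  0.0029  0.0004] angular [-0.0013 -0.0021  0.0113]
offset [-0.003   0.0029  0.0904] angular [-0.0013 -0.0021  0.0113]
offset [0.0001 0.0008 0.0906] angular [ 0.0001 -0.0001  0.0065]
```

View pics/s2.png

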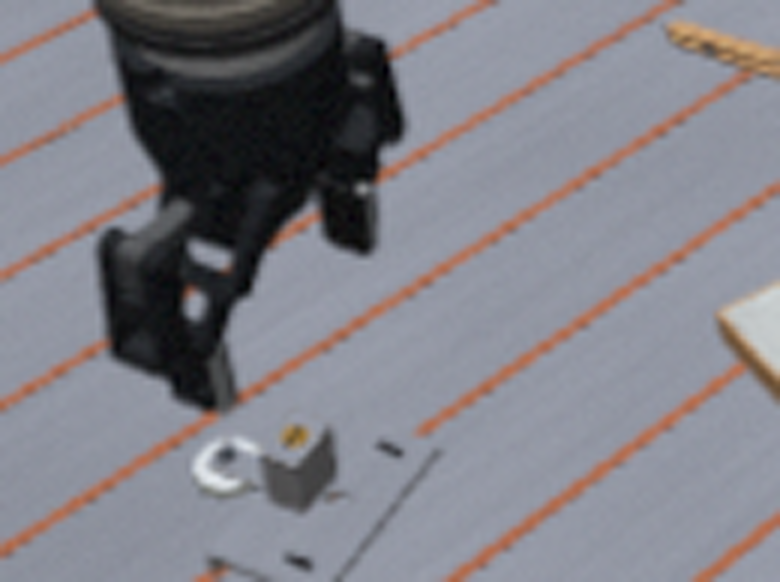

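The open fingers, with tips near crop (215,400) and (355,245), straddle the housing at (300,470) as intended. I'll descend and close.

Call:
{"fn": "drive_tool", "kwargs": {
  "deltas": [
    {"gripper": 0, "offset": [0, 0.0005, 0.045], "angular": [0, 0, 0]},
    {"gripper": 0, "offset": [0, 0.0005, 0.075], "angular": [0, 0, 0]},
    {"gripper": 0, "offset": [0, 0.0005, 0.09], "angular": [0, 0, 0]},
    {"gripper": 0, "offset": [0, 0.0005, 0.09], "angular": [0, 0, 0]},
    {"gripper": 100, "offset": [0, 0.0005, 0.09], "angular": [0, 0, 0]}
  ]
}}

```text
t: 1.75
eef_pos: [0.4487, -0.3517, 0.0883]
tool_rot: [0.016, 0.98, 0.177, -0.085]
contact_force: [0.4, -0.0, 0.2]
gripper_width: 0.853
grasp_force: 0.0
```

Call:
{"fn": "drive_tool", "kwargs": {
  "deltas": [
    {"gripper": 255, "offset": [0, 0, 0], "angular": [0, 0, 0]},
    {"gripper": 255, "offset": [0, 0, 0], "angular": [0, 0, 0]},
    {"gripper": 255, "offset": [0, 0, 0], "angular": [0, 0, 0]},
    {"gripper": 255, "offset": [0, 0, 0], "angular": [0, 0, 0]},
    {"gripper": 255, "offset": [0, 0, 0], "angular": [0, 0, 0]}
  ],
  "grip_force": 50
}}

```text
t: 2.25
eef_pos: [0.449, -0.3508, 0.0884]
tool_rot: [0.016, 0.98, 0.177, -0.085]
contact_force: [-0.6, 0.6, 7.4]
gripper_width: 0.297
grasp_force: 49.2
```

Grip is good: opening 25 mm, 49 N. Next I'll lift and carry it to above the pin.

Run:
```python
from h import *
o=bot.get_obs(); q=o["tool_rot"]; A=R.from_quat(q[[1,2,3,0]])
g=o["eef_pos"]+A.apply([0,0,.054]); print(g)
delta(g+[0,0,.10],20.5,10)
delta([.5313,-.1177,.12],-10,0)
```

```text
[ 0.44026835 -0.35415069  0.03520252]
offset [-0.0172  0.0003 -0.0985] angular [ 0.0025 -0.0011 -0.    ]
offset [ 0.1416 -0.1893 -0.1121] angular [0.0613 0.2152 0.6762]
```

Call:
{"fn": "drive_tool", "kwargs": {
  "deltas": [
    {"gripper": 255, "offset": [-0.003, 0, -0.02], "angular": [0, 0, 0]},
    {"gripper": 255, "offset": [-0.01, 0, -0.058], "angular": [0, 0, 0]},
    {"gripper": 255, "offset": [-0.017, 0, -0.098], "angular": [0, 0, 0]},
    {"gripper": 255, "offset": [0.02, -0.04, -0.11], "angular": [0.0, 0.1, 0.1]},
    {"gripper": 255, "offset": [0.05, -0.075, -0.115], "angular": [0.03, 0.2, 0.25]}
  ]
}}

```text
t: 2.75
eef_pos: [0.4875, -0.2583, 0.1939]
tool_rot: [-0.0, 0.997, 0.077, -0.005]
contact_force: [0.7, 0.9, -3.2]
gripper_width: 0.295
grasp_force: 49.7
```

Run:
```python
from h import *
delta([.5313,-.1177,.12],-10,0)
```

```text
offset [ 0.0651 -0.1322  0.0194] angular [1.000e-04 1.400e-02 4.179e-01]
```

Call:
{"fn": "drive_tool", "kwargs": {
  "deltas": [
    {"gripper": 255, "offset": [0.022, -0.044, 0], "angular": [0, 0.014, 0.1]},
    {"gripper": 255, "offset": [0.043, -0.087, 0], "angular": [0, 0.014, 0.22]},
    {"gripper": 255, "offset": [0.06, -0.12, 0.01], "angular": [0, 0.014, 0.35]},
    {"gripper": 255, "offset": [0.065, -0.132, 0.015], "angular": [0, 0.014, 0.418]},
    {"gripper": 255, "offset": [0.065, -0.132, 0.015], "angular": [0, 0.014, 0.418]}
  ]
}}

```text
t: 3.25
eef_pos: [0.529, -0.1141, 0.1754]
tool_rot: [-0.001, 0.997, -0.081, -0.004]
contact_force: [-0.9, -0.8, -2.0]
gripper_width: 0.297
grasp_force: 49.8
```

Run:
```python
from h import *
a=optics.read_camera("scene");t=optics.read_camera("top")
o=bot.get_obs(); print(o["eef_pos"],o["contact_force"]); delta([.5313,-.1177,.08],-10,0)
cv2.imwrite("pics/s3.png",np.vstack([crop(a,150,130,130,97,6)[:,:],]))
```

```text
[ 0.52853189 -0.11806783  0.1760969 ] [-0.25577963 -0.34252633 -2.7273568 ]
offset [ 0.003  -0.0009  0.0421] angular [0.0014 0.0093 0.0102]
```

View pics/s3.png

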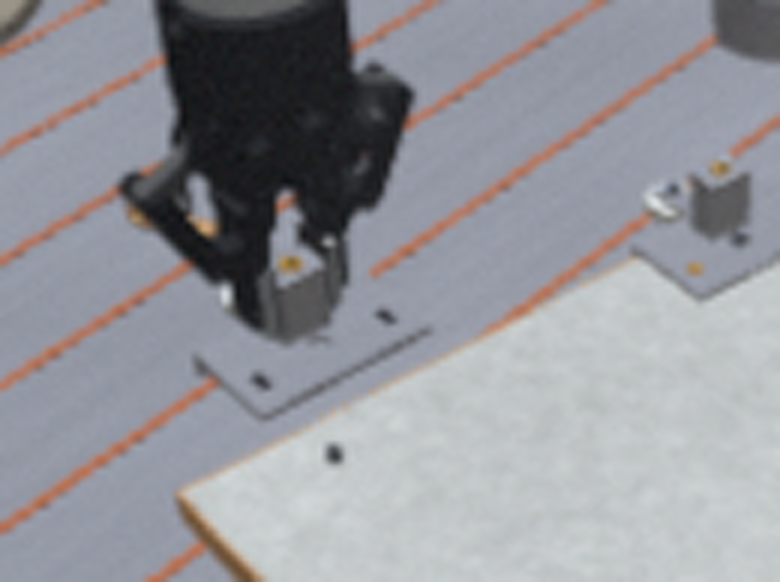

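The hanger hangs level. Its plate corners are at crop (265,415), (430,330) and (197,358), its slots at (261,381) and (386,316), and the pin at (335,455). I'll fit its offset in the grip and the pin from this view.

Run:
```python
from h import *
from scipy.optimize import least_squares as LS
o=bot.get_obs(); A=R.from_quat(o["tool_rot"][[1,2,3,0]]); print("tool euler",(A*R.from_euler("x",180,degrees=True)).as_euler("ZYX",degrees=True).round(2))
px=lambda u,v:(150+(u+.5)/6-.5,130+(v+.5)/6-.5)
loc=np.array([[22,-45,4],[22,45,4],[-32,-45,4]])/1e3
img=[px(265,413),px(430,328),px(197,358)]
H=A*R.from_euler("x",180,degrees=True)
f=lambda p:np.ravel([np.subtract(proj("scene",H.apply(l)+p[:3]),i) for l,i in zip(loc,img)])
g=o["eef_pos"]+A.apply([0,0,.054]); exp=g+H.apply([.016,0,-.026])
r=LS(f,exp); print("fit hole",r.x,"expected",exp,"tool-frame diff mm",(H.inv().apply(r.x-exp)*1e3).round(1),"res",f(r.x).round(2))
r2=LS(lambda x:f(exp+H.apply([x[0],0,x[1]])),[0,0]); print("x,z only",r2.x*1e3,r2.fun.round(2))
ps=ray("scene",*px(334,454),.034); print("pin scene",ps,"pin top",ray("top",292.9,213.5,.034))
pp=LS(lambda p:np.r_[np.subtract(proj("top",p),(292.9,213.5)),np.subtract(proj("scene",p),px(334,454))],[.55,-.12,.03]);print("tri pin",pp.x,pp.cost)
# corner & edge in scene
c=ray("scene",*px(180,494),.03);e=ray("scene",*px(640,252),.03);d=e-c;print("corner",c,"edge yaw",np.degrees(np.arctan2(d[0],d[1])), "pin from corner along",(ps-c)@d/np.linalg.norm(d), "pin off edge", np.cross(d,ps-c)[2]/np.linalg.norm(d))
```

```text
tool euler [-9.54  0.42 -0.06]
fit hole [ 0.52976759 -0.10092864  0.06926153] expected [ 0.54371931 -0.12070742  0.09598214] tool-frame diff mm [-16.8  17.2 -26.8] res [-0.12  0.52 -0.09  0.14  0.21 -0.67]
x,z only [13.90863566  4.06442741] [-0.46  0.97  0.89 -0.12 -0.66 -0.74]
pin scene [ 0.5526919  -0.12002608  0.034     ] pin top [ 0.5473148  -0.12072129  0.034     ]
tri pin [ 0.54888167 -0.11950454  0.03093049] 0.5336382950908455
corner [ 0.51465815 -0.17989401  0.03      ] edge yaw 10.240049715554772 pin from corner along 0.06567568421913036 pin off edge -0.026785047061585233
```

Run:
```python
from h import *
a=optics.read_camera("scene");t=optics.read_camera("top")
A_=crop(a,180,160,50,50,8)
o=bot.get_obs(); A=R.from_quat(o["tool_rot"][[1,2,3,0]]);H=A*R.from_euler("x",180,degrees=True)
g=o["eef_pos"]+A.apply([0,0,.054]); exp=g+H.apply([.016,0,-.026])
for l in [[22,-45,4],[22,45,4],[-32,-45,4],[-16,0,39],[-7,-13,39],[-7,13,39],[-7,-13,4],[-7,13,4]]:
    u,v=proj("scene",exp+H.apply(np.array(l)/1e3)); print(l,((u-180+.5)*8,(v-160+.5)*8)); cv2.circle(A_,(int((u-180+.5)*8),int((v-160+.5)*8)),3,(0,0,255),-1)
cv2.imwrite("pics/s4.png",np.hstack([A_,crop(t,270,185,50,50,8)]))
```

```text
[22, -45, 4] (np.float64(84.07181983915552), np.float64(306.81673376172785))
[22, 45, 4] (np.float64(314.2602641706749), np.float64(186.93490342825726))
[-32, -45, 4] (np.float64(-5.944859467503193), np.float64(220.99503744312665))
[-16, 0, 39] (np.float64(125.1755535410689), np.float64(105.17894633485548))
[-7, -13, 39] (np.float64(106.56963642052256), np.float64(135.32535620745125))
[-7, 13, 39] (np.float64(174.2956045326241), np.float64(102.13953406710948))
[-7, -13, 4] (np.float64(118.56642522851007), np.float64(217.6573793979287))
[-7, 13, 4] (np.float64(184.53508635316075), np.float64(184.2083798002243))
```

View pics/s4.png

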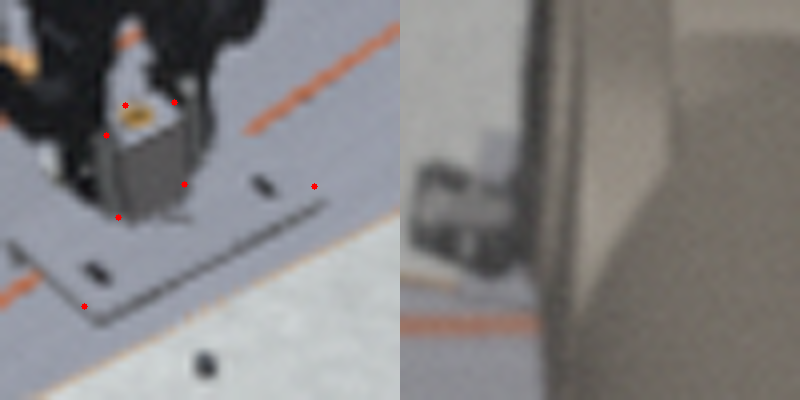

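The overlay sits about 2 px off at every point, and the pin shows the same camera bias. So the hole is roughly above the pin, a few mm short on the -x side, which is the side I want for hooking. I'll lower to just above the door.

Call:
{"fn": "drive_tool", "kwargs": {
  "deltas": [
    {"gripper": 255, "offset": [0, 0, 0.02], "angular": [0.001, 0.009, 0.01]},
    {"gripper": 255, "offset": [0, 0, 0.038], "angular": [0.001, 0.009, 0.01]},
    {"gripper": 255, "offset": [0, 0, 0.045], "angular": [0.001, 0.009, 0.01]},
    {"gripper": 255, "offset": [0, 0, 0.045], "angular": [0.001, 0.009, 0.01]},
    {"gripper": 255, "offset": [0, 0, 0.045], "angular": [0.001, 0.009, 0.01]}
  ]
}}

```text
t: 3.95
eef_pos: [0.529, -0.1182, 0.1318]
tool_rot: [-0.0, 0.996, -0.088, 0.001]
contact_force: [0.7, 0.4, -3.0]
gripper_width: 0.293
grasp_force: 49.8
```

Run:
```python
from h import *
a=optics.read_camera("scene")
A_=crop(a,170,165,65,60,9)
o=bot.get_obs(); A=R.from_quat(o["tool_rot"][[1,2,3,0]]);H=A*R.from_euler("x",180,degrees=True)
print(o["eef_pos"],o["contact_force"],H.as_euler("ZYX",degrees=True))
g=o["eef_pos"]+A.apply([0,0,.054]); exp=g+H.apply([.016,0,-.028])
print("exp hole",exp)
def dot(p,c):
    u,v=proj("scene",p); cv2.circle(A_,(int((u-170+.5)*9),int((v-165+.5)*9)),2,c,-1)
for l in [[22,-45,4],[22,45,4],[-32,-45,4],[-16,0,39],[-7,-13,4],[-7,13,4]]:
    dot(exp+H.apply(np.array(l)/1e3),(0,0,255)); dot(exp+H.apply(np.array(l)/1e3+[.007,0,0]),(255,0,0))
dot([.5527,-.1200,.034],(0,255,0))
cv2.imwrite("pics/s5.png",A_)
```

```text
[ 0.52918406 -0.11805196  0.13203638] [ 0.23093084 -0.89759878 -2.27618025] [-10.11708255  -0.10742155   0.02323477]
exp hole [ 0.54509244 -0.12085679  0.05006653]
```

View pics/s5.png

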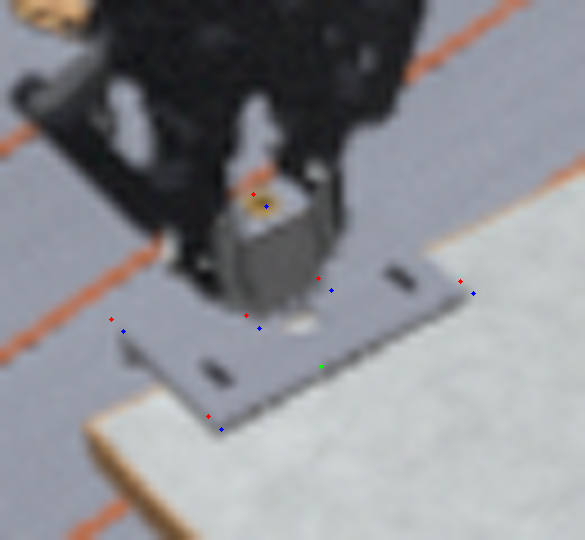

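The scene view shows the plate level over the edge, with its hole at (300,322). The hole is about over the pin in x and about 2 mm to its -y side. I'll back off 2 mm in -x, shift +1.5 mm in y, and lower gently.

Call:
{"fn": "drive_tool", "kwargs": {
  "deltas": [
    {"gripper": 255, "offset": [-0.002, -0.0015, 0.005], "angular": [0, -0.002, -0.002]},
    {"gripper": 255, "offset": [-0.002, -0.0015, 0.01], "angular": [0, -0.002, -0.002]},
    {"gripper": 255, "offset": [-0.002, -0.0015, 0.012], "angular": [0, -0.002, -0.002]},
    {"gripper": 255, "offset": [-0.002, -0.0015, 0.012], "angular": [0, -0.002, -0.002]}
  ]
}}

```text
t: 4.4
eef_pos: [0.5268, -0.1155, 0.1189]
tool_rot: [-0.0, 0.996, -0.087, -0.001]
contact_force: [-0.6, 0.3, -2.7]
gripper_width: 0.291
grasp_force: 50.0
```

Call:
{"fn": "drive_tool", "kwargs": {
  "deltas": [
    {"gripper": 255, "offset": [0, 0, 0.001], "angular": [0, 0, 0]},
    {"gripper": 255, "offset": [0, 0, 0.001], "angular": [0, 0, 0]}
  ]
}}

```text
t: 4.6
eef_pos: [0.527, -0.1156, 0.1185]
tool_rot: [-0.0, 0.996, -0.087, -0.0]
contact_force: [-2.5, 1.3, 1.7]
gripper_width: 0.296
grasp_force: 50.5
```

Call:
{"fn": "drive_tool", "kwargs": {
  "deltas": [
    {"gripper": 255, "offset": [0, 0, 0.001], "angular": [0, 0, 0]},
    {"gripper": 255, "offset": [0, 0, 0.001], "angular": [0, 0, 0]}
  ]
}}

```text
t: 4.8
eef_pos: [0.5271, -0.1156, 0.118]
tool_rot: [-0.0, 0.996, -0.087, -0.0]
contact_force: [-3.7, 1.0, 8.7]
gripper_width: 0.298
grasp_force: 51.5
```

Call:
{"fn": "drive_tool", "kwargs": {
  "deltas": [
    {"gripper": 255, "offset": [0.0005, 0, -0.001], "angular": [0, 0, 0]},
    {"gripper": 255, "offset": [0.001, 0, -0.001], "angular": [0, 0, 0]},
    {"gripper": 255, "offset": [0.001, 0, -0.001], "angular": [0, 0, 0]}
  ]
}}

```text
t: 5.1
eef_pos: [0.5277, -0.1157, 0.1183]
tool_rot: [-0.0, 0.996, -0.087, -0.001]
contact_force: [-3.8, 0.8, 4.1]
gripper_width: 0.297
grasp_force: 50.5
```

Call:
{"fn": "drive_tool", "kwargs": {
  "deltas": [
    {"gripper": 255, "offset": [0.0005, 0, 0], "angular": [0, 0, 0]},
    {"gripper": 255, "offset": [0.001, 0, 0], "angular": [0, 0, 0]},
    {"gripper": 255, "offset": [0.001, 0, 0], "angular": [0, 0, 0]}
  ]
}}

```text
t: 5.4
eef_pos: [0.5281, -0.1158, 0.1181]
tool_rot: [-0.0, 0.996, -0.087, -0.002]
contact_force: [-4.7, 0.6, 6.2]
gripper_width: 0.298
grasp_force: 50.8
```

Run:
```python
from h import *
a=optics.read_camera("scene")
cv2.imwrite("pics/s6.png",crop(a,165,175,65,50,12))
o=bot.get_obs(); A=R.from_quat(o["tool_rot"][[1,2,3,0]]);H=A*R.from_euler("x",180,degrees=True)
print(o["contact_force"],H.inv().apply(o["contact_force"]),H.as_euler("ZYX",degrees=True))
```

```text
[-5.11625705  0.72014464  5.64337307] [-5.18079777 -0.17528698  5.62769606] [-9.9795128   0.17438932  0.02129241]
```

View pics/s6.png

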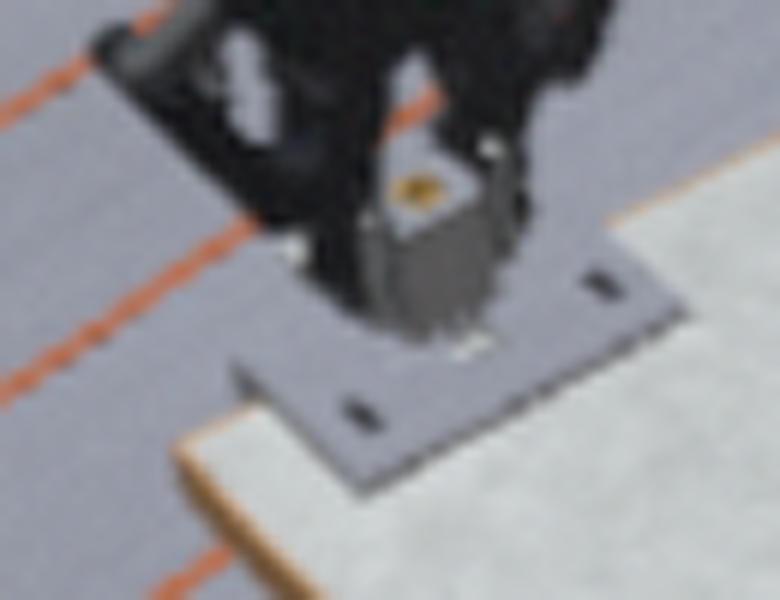

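Plate is level, the shoulder end (240,380) hangs just outside the door edge, and door shows through the hole at (472,342). The pin, predicted at (489,369), is about 2 mm further along +y. I'll search that way under light pressure.

Call:
{"fn": "drive_tool", "kwargs": {
  "deltas": [
    {"gripper": 255, "offset": [0, -0.0005, 0], "angular": [0, 0, 0]},
    {"gripper": 255, "offset": [0, -0.001, 0], "angular": [0, 0, 0]},
    {"gripper": 255, "offset": [0, -0.001, 0], "angular": [0, 0, 0]}
  ]
}}

```text
t: 5.75
eef_pos: [0.5282, -0.1156, 0.1181]
tool_rot: [0.0, 0.996, -0.087, -0.002]
contact_force: [-5.7, -1.1, 6.3]
gripper_width: 0.296
grasp_force: 50.9
```

Call:
{"fn": "drive_tool", "kwargs": {
  "deltas": [
    {"gripper": 255, "offset": [0, -0.0005, 0], "angular": [0, 0, 0]},
    {"gripper": 255, "offset": [0, -0.001, 0], "angular": [0, 0, 0]},
    {"gripper": 255, "offset": [0, -0.001, 0], "angular": [0, 0, 0]}
  ]
}}

```text
t: 6.05
eef_pos: [0.5291, -0.1147, 0.1181]
tool_rot: [0.0, 0.996, -0.087, -0.001]
contact_force: [-1.5, -0.8, -0.8]
gripper_width: 0.295
grasp_force: 50.2
```

Call:
{"fn": "drive_tool", "kwargs": {
  "deltas": [
    {"gripper": 255, "offset": [0.001, 0, 0], "angular": [0, 0, 0]},
    {"gripper": 255, "offset": [0.001, 0, 0], "angular": [0, 0, 0]},
    {"gripper": 255, "offset": [0.001, 0, 0], "angular": [0, 0, 0]}
  ]
}}

```text
t: 6.35
eef_pos: [0.5306, -0.1139, 0.1181]
tool_rot: [-0.0, 0.996, -0.087, -0.0]
contact_force: [-1.1, -0.8, -2.6]
gripper_width: 0.294
grasp_force: 49.9
```

The support gave way, which may mean the hole is over the pin. I'll lower gently.

Call:
{"fn": "drive_tool", "kwargs": {
  "deltas": [
    {"gripper": 255, "offset": [0, 0, 0.0005], "angular": [0, 0, 0]},
    {"gripper": 255, "offset": [0, 0, 0.001], "angular": [0, 0, 0]},
    {"gripper": 255, "offset": [0, 0, 0.001], "angular": [0, 0, 0]}
  ]
}}

```text
t: 6.65
eef_pos: [0.5303, -0.1141, 0.1171]
tool_rot: [-0.0, 0.996, -0.087, -0.001]
contact_force: [0.4, -0.9, -1.9]
gripper_width: 0.3
grasp_force: 49.9
```

Call:
{"fn": "drive_tool", "kwargs": {
  "deltas": [
    {"gripper": 255, "offset": [0, 0, 0.0005], "angular": [0, 0, 0]},
    {"gripper": 255, "offset": [0, 0, 0.001], "angular": [0, 0, 0]},
    {"gripper": 255, "offset": [0, 0, 0.001], "angular": [0, 0, 0]}
  ]
}}

```text
t: 6.95
eef_pos: [0.5302, -0.1142, 0.1161]
tool_rot: [-0.0, 0.996, -0.087, -0.001]
contact_force: [0.4, -0.2, -3.0]
gripper_width: 0.291
grasp_force: 49.9
```

Free descent so far; continuing.

Call:
{"fn": "drive_tool", "kwargs": {
  "deltas": [
    {"gripper": 255, "offset": [0, 0, 0.0005], "angular": [0, 0, 0]},
    {"gripper": 255, "offset": [0, 0, 0.001], "angular": [0, 0, 0]},
    {"gripper": 255, "offset": [0, 0, 0.001], "angular": [0, 0, 0]}
  ]
}}

```text
t: 7.25
eef_pos: [0.5302, -0.1141, 0.1151]
tool_rot: [-0.0, 0.996, -0.087, -0.001]
contact_force: [0.2, -0.0, -1.4]
gripper_width: 0.294
grasp_force: 49.9
```

Call:
{"fn": "drive_tool", "kwargs": {
  "deltas": [
    {"gripper": 255, "offset": [0, 0, 0.0005], "angular": [0, 0, 0]},
    {"gripper": 255, "offset": [0, 0, 0.001], "angular": [0, 0, 0]},
    {"gripper": 255, "offset": [0, 0, 0.001], "angular": [0, 0, 0]}
  ]
}}

```text
t: 7.55
eef_pos: [0.5302, -0.1142, 0.1141]
tool_rot: [-0.0, 0.996, -0.087, -0.001]
contact_force: [-0.3, 0.1, -3.2]
gripper_width: 0.294
grasp_force: 49.9
```

Call:
{"fn": "drive_tool", "kwargs": {
  "deltas": [
    {"gripper": 255, "offset": [0, 0, 0.0005], "angular": [0, 0, 0]},
    {"gripper": 255, "offset": [0, 0, 0.001], "angular": [0, 0, 0]},
    {"gripper": 255, "offset": [0, 0, 0.001], "angular": [0, 0, 0]}
  ]
}}

```text
t: 7.85
eef_pos: [0.5302, -0.1141, 0.1131]
tool_rot: [-0.0, 0.996, -0.087, -0.001]
contact_force: [-1.0, 0.8, -3.0]
gripper_width: 0.295
grasp_force: 49.9
```

Call:
{"fn": "drive_tool", "kwargs": {
  "deltas": [
    {"gripper": 255, "offset": [0, 0, 0.0005], "angular": [0, 0, 0]},
    {"gripper": 255, "offset": [0, 0, 0.001], "angular": [0, 0, 0]},
    {"gripper": 255, "offset": [0, 0, 0.001], "angular": [0, 0, 0]}
  ]
}}

```text
t: 8.15
eef_pos: [0.5302, -0.1141, 0.1127]
tool_rot: [-0.0, 0.996, -0.087, -0.001]
contact_force: [-2.9, -0.1, 4.0]
gripper_width: 0.299
grasp_force: 50.7
```

Call:
{"fn": "drive_tool", "kwargs": {
  "deltas": [
    {"gripper": 255, "offset": [0, 0, 0.0005], "angular": [0, 0, 0]},
    {"gripper": 255, "offset": [0, 0, 0.001], "angular": [0, 0, 0]},
    {"gripper": 255, "offset": [0, 0, 0.001], "angular": [0, 0, 0]}
  ]
}}

```text
t: 8.45
eef_pos: [0.5302, -0.1141, 0.1125]
tool_rot: [-0.0, 0.996, -0.087, -0.001]
contact_force: [-7.0, 1.1, 15.0]
gripper_width: 0.299
grasp_force: 52.3
```

Landed firmly, about 6 mm below the pin-top contact. I'll ease the pressure and open the fingers.

Call:
{"fn": "drive_tool", "kwargs": {
  "deltas": [
    {"gripper": 255, "offset": [0, 0, -0.001], "angular": [0, 0, 0]},
    {"gripper": 255, "offset": [0, 0, -0.001], "angular": [0, 0, 0]},
    {"gripper": 150, "offset": [0, 0, -0.001], "angular": [0, 0, 0]},
    {"gripper": 80, "offset": [0, 0, -0.001], "angular": [0, 0, 0]},
    {"gripper": 0, "offset": [0, 0, -0.001], "angular": [0, 0, 0]}
  ],
  "grip_force": 20
}}

```text
t: 8.95
eef_pos: [0.5304, -0.1142, 0.112]
tool_rot: [-0.0, 0.996, -0.087, -0.0]
contact_force: [0.3, -0.8, 0.0]
gripper_width: 0.741
grasp_force: 0.0
```

Call:
{"fn": "drive_tool", "kwargs": {
  "deltas": [
    {"gripper": 0, "offset": [0, 0, -0.001], "angular": [0, 0, 0]},
    {"gripper": 0, "offset": [0, 0, -0.001], "angular": [0, 0, 0]},
    {"gripper": 0, "offset": [0, 0, -0.02], "angular": [0, 0, 0]},
    {"gripper": 0, "offset": [0, 0, -0.06], "angular": [0, 0, 0]},
    {"gripper": 0, "offset": [0, 0, -0.11], "angular": [0, 0, 0]}
  ]
}}

```text
t: 9.45
eef_pos: [0.5291, -0.114, 0.2218]
tool_rot: [-0.0, 0.996, -0.087, -0.003]
contact_force: [0.6, 0.9, 0.1]
gripper_width: 0.999
grasp_force: 0.0
```

Call:
{"fn": "drive_tool", "kwargs": {
  "deltas": [
    {"gripper": 0, "offset": [-0.05, 0, -0.03], "angular": [0, 0, 0]},
    {"gripper": 0, "offset": [-0.08, 0, -0.06], "angular": [0, 0, 0]},
    {"gripper": 0, "offset": [-0.08, 0, -0.08], "angular": [0, 0, 0]},
    {"gripper": 0, "offset": [-0.08, 0, -0.08], "angular": [0, 0, 0]}
  ]
}}

```text
t: 9.85
eef_pos: [0.4523, -0.1005, 0.3055]
tool_rot: [-0.0, 0.996, -0.087, 0.003]
contact_force: [-0.3, -0.4, 0.4]
gripper_width: 0.998
grasp_force: 0.0
```

Run:
```python
from h import *
a=optics.read_camera("scene");t=optics.read_camera("top");print(bot.get_obs()["eef_pos"],bot.get_obs()["contact_force"])
cv2.imwrite("pics/s7.png",np.vstack([crop(a,165,145,130,70,6)[:,:780],crop(t,185,190,130,30,6)]))
```

```text
[ 0.45186919 -0.10042611  0.30244087] [-0.20887298 -0.16661767 -0.06732638]
```

View pics/s7.png

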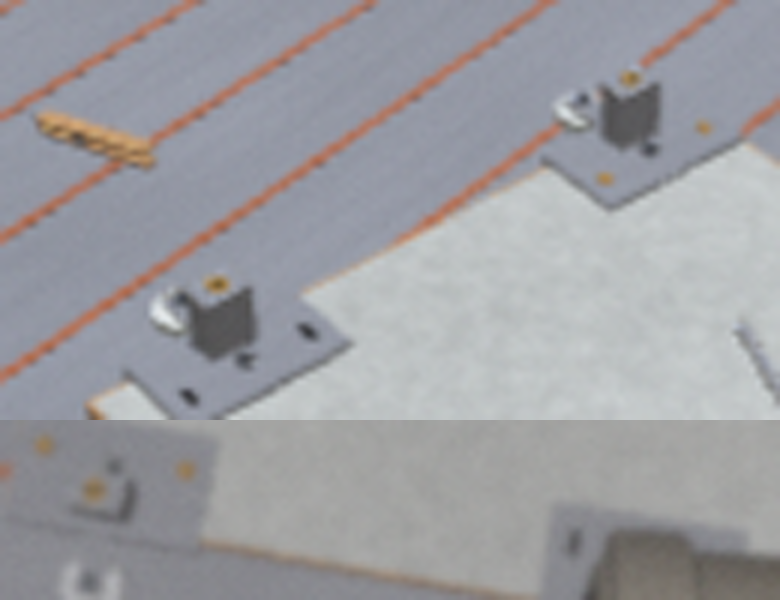

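The loose hanger lies flat. The dark pin shows in its hole at (245,360), just as on the fitted one at (650,148), and the gripper is clear.

```bash
python3 -c "
from station import bot
print(bot.hand_in())"
```

```text
the job is handed in; nothing more can be done
None
```

The loose hanger is seated flat over its pin at the free end of the door edge and released, the pot and screwdriver were left alone, and the job was handed in at about 10 s; the verdict wasn't shown.

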